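# Face the yerba tin front and snap its keeper bar on

## Task

Get the mate tray ready to be carried out to the balcony: roll the green yerba tin round on its swivel (it is too wide to grip, but a fingertip on its edge will turn it) until its paper label faces squarely to the front of the tray, the side with the brass plate. Then lay the keeper bar across the top of the tin, grip fin up and centred between the two steel hooks, and push it straight down until both hooks have clicked over its ends, with the label still facing front. Leave the gourd, the bombilla and the kettle where they are.

Things in the scene. Friction and masses are not known exactly. Their poses are not given: they have to be found in the camera images.
- tray: Bamboo tray 340 (x) by 460 (y) mm, fixed to the table, rim 26 mm high, floor top 8 mm above its underside. Origin: centre of the underside; z up; +x points to its FRONT edge, which has a brass plate on the rim in line with the tin (the tray's front lies away from the robot). The tin's axis stands at x 0, y +90 mm in this frame.
- tin (a joint): Turn of the tin on its swivel about the vertical axis, rad, counter-clockwise from above positive. 0 (or a whole turn, 2 pi) = label faces the tray's front (+x of the tray); it starts anywhere but near that, turns freely either way with light friction (about 0.015 N m) and stays where it is left.
- label (a point): Middle of the paper label (cream with an orange patch) on the tin's side, 50 mm from the tin's axis, 52 mm above the tray's underside. A cream paper strip 22 mm wide runs from the label over the cap's edge onto the flat top, on the same side.
- front_aim (a point): Point fixed to the tray where the label's middle must come: 50 mm from the tin's axis towards the tray's front, at the label's height.
- cap_top (a point): Centre of the cap's flat top, on the tin's axis, 90 mm above the tray's underside. Tin: green cylinder, diameter 100, height 74 mm, flat green cap of the same width with a black rubber band. It can only turn, not shift, lift or tip. A few newtons pressed down on the top near its edge with a fingertip drag it round; pushing along its side also works.
- seat (a point): Where the middle of the bar's underside must finally lie: above the tin's axis, 92 mm above the tray's underside, level with the tops of two wooden ledge posts (24 mm along the tray's x, 10 mm along y, centred 59 mm either side of the tin's axis along the tray's y). The ledges carry the bar 2 mm clear of the cap. Axes as the tray's; the bar must lie along y.
- bar: Dark wooden keeper bar 128 mm long (its y), 22 mm wide (x), 10 mm thick, 70 g, lying flat on the tray at the start. On its middle stands an orange grip fin 40 mm long (y), 18 mm thick (x), rising 26 mm above the bar (top 36 mm above the underside). Origin: centre of the underside, z up. Either end may go to either hook.
- bar_left (a point): Centre of the bar's end face at its +y end, 5 mm above its underside.
- bar_right (a point): Centre of the bar's end face at its -y end, 5 mm above its underside.
- hook_left (a joint): Outward lean (rad) of the steel snap hook at the tray's +y side of the tin: 0 = upright (closed), about 0.06 while the bar pushes it aside; springs back by itself. A 20 mm wide upright strip, its inner face 66 mm from the tin's axis along the tray's y, its top 118 mm above the tray's underside. Pushing the bar past both hooks takes about 8 to 15 N straight down.
- hook_right (a joint): The same for the hook at the tray's -y side. Each hook's nose reaches 6 mm inward from its inner face; the flat catch under it is 103 mm above the tray's underside (1 mm above the seated bar's upper face), and a sloped lead-in runs from 107 mm up to 118 mm.
- gourd: Dark wooden mate gourd, 76 mm in diameter, 80 mm high, open at the top, standing on the tray. Origin: centre of its underside. Leave it alone.
- bombilla: Steel drinking straw with coiled filter, 175 mm long (its x), 12 mm thick, lying on the tray. Origin: underside of its middle. Leave it alone.
- kettle: Blue enamel kettle, 156 mm in diameter, 211 mm high over its bail handle, spout along its x, standing on the table left of the tray. Origin: centre of its underside. Leave it alone.
Things that resemble listed ones, but are neither listed nor needed, are in the scene too. There is more than one size of the bar; the job needs the smallest.

How it is judged (in metres and radians):
On the way, in this order (a step that is already met when the one before it is completed fails the run):
1. the tin's label faces the front of the tray (within 8 mm, about 9 degrees) and the tin has stopped turning (horizontal distance between label and front_aim below 0.008 m and velocity of joint tin between -0.05 and 0.05 rad/s), for 0.3 s.
2. the bar is down on its ledges, fin up, and both hooks have sprung back over its ends (z of bar_left in the frame of seat between 0.002 and 0.008 m and z of bar_right in the frame of seat between 0.002 and 0.008 m and x of bar in the frame of seat between -0.007 and 0.007 m and y of bar in the frame of seat between -0.007 and 0.007 m and angle between the y axis of bar and the y axis of tray, either way round below 0.12 rad and angle between bar's own z axis and vertical below 0.1 rad and value of joint each of hook_left, hook_right below 0.015 rad), for 0.2 s.
At the end, for the whole second after the job is handed in: Label within 8 mm (9 degrees) of the front point; bar fin up, along the hooks' line within 0.12 rad, centred within 7 mm, both ends within 3 mm of the ledges, both hooks back under 0.015 rad; bar and tin at rest; gourd, bombilla, kettle within 30 mm of their starts, gourd and kettle upright (all of step 1 and all of step 2 and linear speed of bar below 0.02 m/s and distance of each of gourd, bombilla, kettle from where it was at the start of the episode below 0.03 m and angle between each of gourd, kettle's own z axis and vertical below 0.2 rad); the robot touches nothing.
It fails at once if the gourd, the bombilla or the kettle is shifted more than 30 mm (distance of any of gourd, bombilla, kettle from where it was at the start of the episode above 0.03 m).
It fails at once if the gourd or the kettle is tipped over (angle between gourd's own z axis and vertical above 0.5 rad or angle between kettle's own z axis and vertical above 0.3 rad).
It also fails if it takes over 72 s, if anything falls off the work surface, if the arm or the gripper's body presses on something with over 40 N, if the wrist force passes 120 N, or if a joint passes its speed limit or range.

## Robot

A 6-joint arm with a two-finger parallel gripper is mounted at the origin on the work surface. World frame = base frame: x ahead of the robot, y to its left, z up, the work surface at z = 0. Lengths are in m, angles in degrees, forces in N, time in s.
With the tool pointing down it reaches from about 0.35 to 0.975 m from the base axis. Payload 17.4 kg.
Tool frame: the origin (TCP) lies midway between the tips of the shut fingers; the grasp point (between the pads) lies 19 mm behind it; z points along the fingers, y is the line along which they close (so a half turn about z gives the same grasp; the last joint's range is limited). The gripper opens to 85 mm and grips with 20 to 120 N. Pads are 22 mm wide; open, the fingers measure 114 mm over their backs; the gripper's body (76 mm by 85 mm) begins 54 mm behind the grasp point. The pads swing forward as they close: fully open they stand 13 mm farther back than shut.
Start: joints at [69.11, 6.646, 82.598, -0, 90.757, -2.166], TCP at [0.217, 0.639, 0.207] pointing down, gripper open.
Joint ranges: [-162.19, 162.19], [-47.58, 125.68], [4.15, 143.07], [-65.23, 245.23], [0.69, 171.88], [-170.13, 170.13]. Speed limits (degrees/s): [108.29, 108.29, 127.2, 180, 180, 180].

## Interface

Orientations are given as [roll, pitch, yaw] about the fixed x, y, z axes, in that order (R = Rz(yaw) Ry(pitch) Rx(roll)).
In Python, from plant import readout, viewer, ticket gives the robot as it stands. The module is installed in compiled form; this text tells all that it offers.
- The arm moves only by the shell command python3 -m handwheel 'ROWS' [OPENING] [FORCE]. ROWS is text: rows parted by semicolons, each of 6 numbers parted by spaces: the shift along the tool's x, y, z in cm, then the turn, a rotation vector about the tool's x, y, z in rad. A call has 1 to 20 rows; each row shifts and turns the commanded pose from where the row before left it, along the tool's axes as they then stand; what a row does not reach is not made up. A row lasts 1/10 s, in which the tool goes at most 50 mm and 8.59 degrees, less where a joint would pass 70% of its speed; a pose out of reach is approached as far as the arm can. A call with a gripper value outside its range is refused whole. OPENING is the finger opening in cm, from 0 to 8.54, set as the call begins (- or left out, the last holds). The fingers move at their own pace and stop on an object; FORCE is the grip in N (left out, the last holds). Time passes only in rows, so rows that do not move let the fingers close. It gives the time, the measured TCP pose, the force, the opening and the grip force at its end, in the units of the state.
- readout.get_state(): the state, without advancing time (a new reading comes with each control period).
- viewer.camera(name): name is "side" or "top"; returns a dict with "image" (480x640x3 uint8, blue, green, red), "intrinsics" (3x3 intrinsics, pixels), "R" (3x3) and "t" (3): a world point X has camera coordinates R X + t. Camera axes: x right, y down, z forward; pixel columns grow to the right and rows downward; lengths in m; the calibration is good to about 2 mm. A picture is of the moment at which its call begins. There is no depth.
- ticket.hand_in(): hands the job in; it is judged then, once.
The state is a dict: "t": time; "joints": joint angles; "joint_vel": joint speeds; "effort": joint torques, N m; "ee_pos": TCP position; "eef_rot": TCP orientation; "contact_force": force on the tool from outside, world axes, zero at the start; "torque": the same for the moment, N m; "gripper_width": finger opening in m; "finger_force": force on a finger pad.
Only numpy, scipy, OpenCV 4.12 (cv2) and the standard library are available. Lean on these libraries where they do the work, as an engineer would, in place of code of your own. Each camera call takes 0.05 s, during which the arm holds its last target. There are 200 camera calls.

## Working session

There is one attempt and no reset: what is moved stays moved. The work goes in short steps, Python scripts to look and compute and a shell command to move; the robot and the scene stay as the last step left them, time stands still between calls to the robot, and variables do not carry over. Pictures are saved under pics/ and viewed, at most 10 in all, crops included, and the job is handed in when it is done.

```bash
mkdir -p pics; python3 - <<'E'
from plant import readout, viewer
import cv2
for n in ("top","side"):
    c=viewer.camera(n); cv2.imwrite(f"pics/{n}0.png",c["image"]); print(n,c["intrinsics"],c["R"],c["t"])
s=readout.get_state();print(s)
E
```

```text
top [[447.18210934   0.         313.89570748]
 [  0.         447.18210934 242.02753051]
 [  0.           0.           1.        ]] [[ 0.01466229 -0.99959078  0.02456195]
 [-0.99303915 -0.01742853 -0.11648819]
 [ 0.1168686  -0.02268299 -0.99288832]] [0.05345795 0.53342098 1.04835014]
side [[472.43651965   0.         323.8426608 ]
 [  0.         472.43651965 241.12077881]
 [  0.           0.           1.        ]] [[ 0.80075282 -0.59866229 -0.01995964]
 [-0.39807932 -0.50696909 -0.76453593]
 [ 0.44757991  0.62014982 -0.64427201]] [-0.37656507  0.30032969  1.02990981]
{'t': 0.1, 'joints': array([ 6.91092885e+01,  6.67298090e+00,  8.26313361e+01,  1.36894815e-03,
        9.07581585e+01, -2.16589433e+00]), 'joint_vel': array([ 0.01801779, -0.09537628, -0.06632305,  0.02300776, -0.15632663,
        0.04435485]), 'effort': array([ 1.31024426e-03, -7.33658910e+01, -6.33786535e+01, -5.04118441e-05,
        5.35899686e-03, -5.85683864e-06]), 'ee_pos': array([0.21662219, 0.63908594, 0.20632345]), 'eef_rot': array([-1.79937621e+02, -3.72900432e-03,  1.61275198e+02]), 'contact_force': array([-0.07015256,  0.16413288, -0.69489665]), 'torque': array([ 0.01551165,  0.02458786, -0.01909243]), 'finger_force': 0.0, 'gripper_width': 0.08546305009436647}
```

View pics/top0.png

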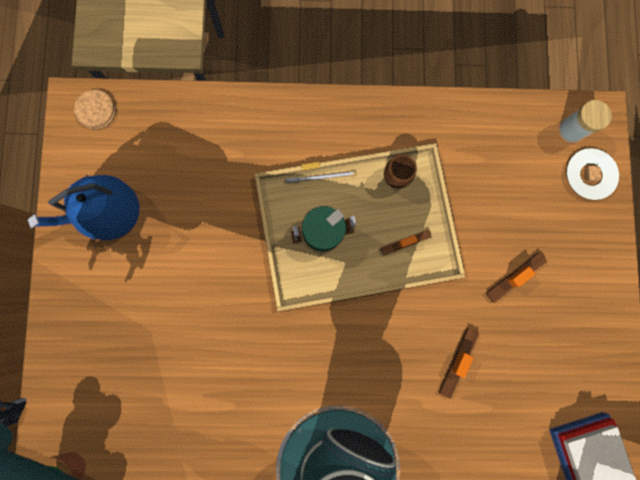

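View pics/side0.png

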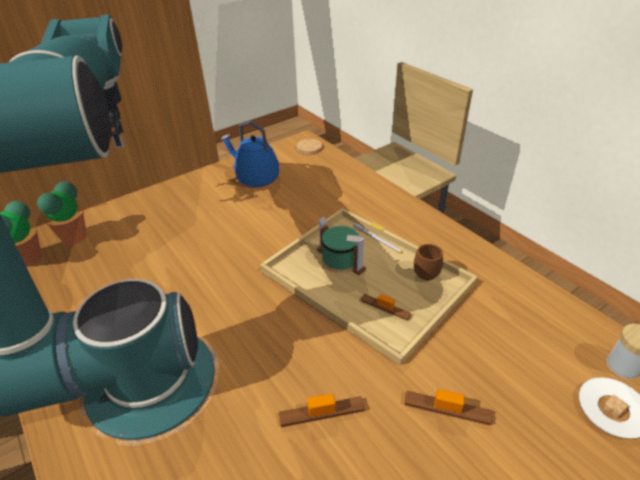

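The top view shows the tray at (256,174)-(464,277), the tin at (323,228) with its cream strip at (335,217), the gourd at (401,170), the bombilla at (320,177) and the kettle at (102,207). The brass plate is at (311,165).

There are three bars: (405,242) on the tray, and (517,277) and (458,360) on the table. The one on the tray looks smallest and matches "lying flat on the tray". I'll check that in a crop and measure lengths.

```bash
cat > h.py <<'E'
import numpy as np, cv2
from plant import readout, viewer
def ray(c,u,v):
    d=c["R"].T@np.linalg.inv(c["intrinsics"])@np.array([u,v,1.]); return -c["R"].T@c["t"], d
def at(c,u,v,z):
    o,d=ray(c,u,v); return o+d*(z-o[2])/d[2]
def px(c,X):
    p=c["intrinsics"]@(c["R"]@np.asarray(X,float)+c["t"]); return p[:2]/p[2]
def crop(c,x0,x1,y0,y1,s,fn):
    cv2.imwrite(fn,cv2.resize(c["image"][y0:y1,x0:x1],None,fx=s,fy=s,interpolation=cv2.INTER_CUBIC))
E
python3 - <<'E'
from h import *
c=viewer.camera("top"); crop(c,250,470,140,315,3.6,"pics/crop1.png")
hsv=cv2.cvtColor(c["image"],cv2.COLOR_BGR2HSV)
m=cv2.inRange(hsv,(5,220,110),(15,255,255)); 
n,l,st,ce=cv2.connectedComponentsWithStats(m)
for i in range(1,n):
    if st[i,4]>30: print("orange",st[i],ce[i])
for (a,b) in [((380,250),(431,234)),((490,298),(545,255)),((446,395),(473,328))]:
    A,B=at(c,*a,.015),at(c,*b,.015); print(np.linalg.norm(A-B))
for p in [(256,174),(437,144),(464,277),(278,310)]: print(at(c,*p,.026))
E
```

```text
orange [509 267  25  19 147] [520.91156463 277.29251701]
orange [456 356  17  21 144] [463.71527778 365.83333333]
0.13323709217070032
0.17694768894230592
0.17162814684111066
[0.69891876 0.20678223 0.026     ]
[ 0.78557601 -0.24276702  0.026     ]
[ 0.4541729  -0.30272103  0.026     ]
[0.3689542  0.14484283 0.026     ]
```

View pics/crop1.png

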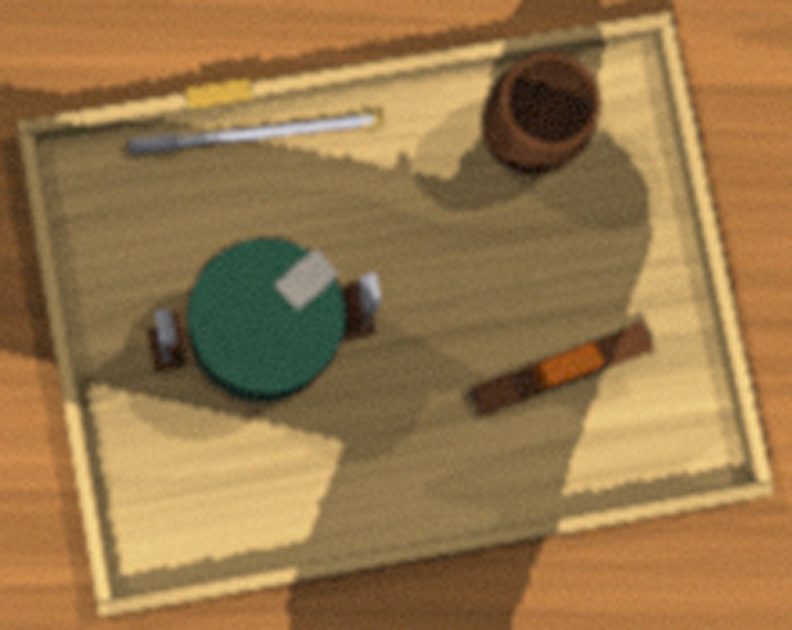

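The crop confirms it. The bar on the tray, with its fin at about (408,241), measures 133 mm. The two on the table measure about 172-177 mm, so the tray bar is the smallest. Next I'll fit the tin, strip and bar poses from both cameras.

```bash
cat >> h.py <<'E'
from scipy.optimize import minimize
def strip(c,cx,cy,z=.09,th=None):
    "angle (deg, world) of cream strip on cap: centroid of low-saturation bright pixels inside cap disc"
    im=c["image"]; hsv=cv2.cvtColor(im,cv2.COLOR_BGR2HSV)
    m=np.zeros(im.shape[:2],np.uint8)
    ring=np.array([px(c,(cx+.049*np.cos(a),cy+.049*np.sin(a),z)) for a in np.linspace(0,6.28,80)])
    cv2.fillPoly(m,[ring.round().astype(int)],255)
    s=(m>0)&(hsv[...,1]<100)&(hsv[...,2]>90)
    v,u=np.nonzero(s); 
    if len(u)<5: return None
    P=at(c,u.mean(),v.mean(),z); d=P[:2]-(cx,cy); return np.degrees(np.arctan2(d[1],d[0])),np.linalg.norm(d),len(u)
def box(cx,cy,yaw,lx,ly,z0,z1):
    a=np.radians(yaw); return [(cx+x*np.cos(a)-y*np.sin(a),cy+x*np.sin(a)+y*np.cos(a),z) for x in(-lx/2,lx/2) for y in(-ly/2,ly/2) for z in(z0,z1)]
def hullmask(c,pts):
    m=np.zeros((480*4,640*4),np.uint8); h=cv2.convexHull(np.float32([px(c,p) for p in pts]))
    cv2.fillConvexPoly(m,((h+.5)*4).round().astype(int),255); return cv2.resize(m,(640,480),interpolation=cv2.INTER_AREA)/255.
E
python3 - <<'E'
from h import *
C={n:viewer.camera(n) for n in("top","side")}
an=np.linspace(0,6.28,60)
def g(c):
    hsv=cv2.cvtColor(c["image"],cv2.COLOR_BGR2HSV); return hsv
M={}
for n,c in C.items():
    h=g(c); m=cv2.inRange(h,(60,70,25),(95,255,255))
    roi=np.zeros_like(m); p=px(c,(.56,.04,.06)).astype(int); cv2.circle(roi,tuple(int(x) for x in p),42 if n=="top" else 35,255,-1)
    m&=roi; m=cv2.morphologyEx(m,cv2.MORPH_OPEN,np.ones((3,3)))
    v,u=np.nonzero(m); M[n]=cv2.fillConvexPoly(np.zeros_like(m),cv2.convexHull(np.int32(np.c_[u,v])),1).astype(float); print(n,(m>0).sum(),u.min(),u.max(),v.min(),v.max())
def fit(names):
    def f(x):
        e=0
        for n in names:
            pts=[(x[0]+.05*np.cos(a),x[1]+.05*np.sin(a),z) for a in an for z in (.016,.09)]
            e+=np.abs(hullmask(C[n],pts)-M[n])[:].sum()
        return e
    r=minimize(f,(.56,.04),method="Nelder-Mead",options=dict(initial_simplex=[(.56,.04),(.57,.04),(.56,.05)])); return r.x,r.fun
for ns in(["top"],["side"],["top","side"]): print("tin",ns,fit(ns))
x=fit(["top"])[0]
print("strip",strip(C["top"],*x))
# bar: dark/orange pixels on tray, top view
c=C["top"]
for n,c in C.items():
    h=g(c); Y=(h[...,0]<14)|(h[...,0]>172)
    m=((h[...,1]>130)&(h[...,0]<=18)).astype(np.uint8)
    p=px(c,(.535,-.165,.02)); q=np.zeros_like(m); cv2.circle(q,tuple(int(t) for t in p),40,1,-1)
    m&=q; m=cv2.morphologyEx(m,cv2.MORPH_OPEN,np.ones((2,2)))
    k,l,st,ce=cv2.connectedComponentsWithStats(m); i=1+st[1:,4].argmax(); B=(l==i).astype(float); print(n,st[i])
    def f(x): 
        return np.abs(np.maximum(hullmask(c,box(*x,.022,.128,.008,.018)),hullmask(c,box(*x,.018,.04,.008,.044)))-B).sum()
    best=min((minimize(f,(.535,-.165,y0),method="Nelder-Mead",options=dict(initial_simplex=[(.535,-.165,y0),(.55,-.165,y0),(.535,-.15,y0),(.535,-.165,y0+6)])) for y0 in(10,20,28)),key=lambda r:r.fun)
    print("bar",n,best.x,best.fun)
E
```

```text
top 1306 303 345 207 250
side 1070 322 355 227 268
tin ['top'] (array([0.56176701, 0.04117012]), np.float64(123.05882352941177))
tin ['side'] (array([0.55671463, 0.04606354]), np.float64(249.65882352941173))
tin ['top', 'side'] (array([0.5587428 , 0.04227352]), np.float64(397.83137254901953))
strip (np.float64(-43.37841167217256), np.float64(0.030875170158369946), 190)
top [383 230  49  26 436]
bar top [ 0.53670204 -0.16644451 21.90644824] 64.02745098039216
side [362 294  50  27 589]
bar side [ 0.53613464 -0.16657982 21.96136167] 63.333333333333336
```

```bash
python3 -m handwheel '0 0 0 0 0 .132;0 0 0 0 0 .132;0 0 0 0 0 .132;0 0 0 0 0 .132;0 0 0 0 0 .132;0 0 0 0 0 .132;0 0 0 0 0 .132;0 0 0 0 0 .134' 0 40
python3 -m handwheel '-4.5 1.38 .4 0 0 0;-4.5 1.38 .4 0 0 0;-4.5 1.38 .4 0 0 0;-4.5 1.38 .4 0 0 0;-4.5 1.38 .4 0 0 0;-4.5 1.38 .4 0 0 0;-4.5 1.38 .4 0 0 0;-4.5 1.38 .4 0 0 0;-4.5 1.38 .4 0 0 0;-4.5 1.38 .4 0 0 0;-4.5 1.38 .4 0 0 0;-4.5 1.38 .4 0 0 0;-4.5 1.38 .4 0 0 0;-4.5 1.38 .4 0 0 0;0 0 0 0 0 0;0 0 0 0 0 0'
```

```text
t: 1.05
ee_pos: [0.2167, 0.6392, 0.2069]
eef_rot: [-180.0, 0.0, 100.3]
contact_force: [0.9, -0.5, 0.9]
gripper_width: -0.0001
finger_force: 0.0
t: 2.65
ee_pos: [0.5231, 0.055, 0.1507]
eef_rot: [-180.0, -0.0, 100.5]
contact_force: [-0.8, 0.1, 0.1]
gripper_width: 0.0002
finger_force: 0.0
```

```bash
python3 -m handwheel '-.4 .05 1.5 0 0 0;0 0 1.5 0 0 0;0 0 1.5 0 0 0;0 0 .8 0 0 0;0 0 .3 0 0 0;0 0 0 0 0 0;0 0 0 0 0 0'
python3 -m handwheel '0 0 .1 0 0 0;0 0 .1 0 0 0;0 0 0 0 0 0;0 0 0 0 0 0'
```

```text
t: 3.35
ee_pos: [0.5246, 0.0521, 0.0955]
eef_rot: [180.0, 0.0, 100.7]
contact_force: [-0.1, -0.2, 1.4]
gripper_width: -0.0002
finger_force: 0.0
t: 3.75
ee_pos: [0.5243, 0.052, 0.0931]
eef_rot: [180.0, -0.0, 100.7]
contact_force: [0.5, -0.2, -0.3]
gripper_width: 0.0002
finger_force: 0.0
```

```bash
python3 -m handwheel '0 0 .1 0 0 0;0 0 .1 0 0 0;0 0 0 0 0 0;0 0 0 0 0 0'
python3 -m handwheel '0 0 .1 0 0 0;0 0 .05 0 0 0;0 0 0 0 0 0;0 0 0 0 0 0'
```

```text
t: 4.15
ee_pos: [0.5243, 0.052, 0.091]
eef_rot: [-180.0, -0.0, 100.7]
contact_force: [0.0, -0.3, -0.1]
gripper_width: 0.0001
finger_force: 0.0
t: 4.55
ee_pos: [0.5243, 0.052, 0.0895]
eef_rot: [-180.0, 0.0, 100.7]
contact_force: [0.4, -0.1, -0.4]
gripper_width: 0.0
finger_force: 0.0
```

```bash
python3 -m handwheel '0 0 .05 0 0 0;0 0 .05 0 0 0;0 0 0 0 0 0;0 0 0 0 0 0'
python3 -m handwheel '0 0 .05 0 0 0;0 0 0 0 0 0;0 0 0 0 0 0'
```

```text
t: 4.95
ee_pos: [0.5243, 0.052, 0.0885]
eef_rot: [-180.0, -0.0, 100.7]
contact_force: [-0.0, 0.2, 0.9]
gripper_width: 0.0001
finger_force: 0.0
t: 5.25
ee_pos: [0.5243, 0.052, 0.088]
eef_rot: [-180.0, 0.0, 100.7]
contact_force: [-0.5, 0.2, 0.2]
gripper_width: 0.0001
finger_force: 0.0
```

```bash
python3 -m handwheel '0 0 .05 0 0 0;0 0 .05 0 0 0;0 0 0 0 0 0'
python3 -m handwheel '0 0 .05 0 0 0;0 0 .05 0 0 0;0 0 0 0 0 0'
python3 - <<'E'
from h import *
crop(viewer.camera("side"),260,420,190,310,5,"pics/s2.png")
E
```

```text
t: 5.55
ee_pos: [0.5243, 0.052, 0.0869]
eef_rot: [-180.0, -0.0, 100.7]
contact_force: [-0.5, 0.2, -0.4]
gripper_width: 0.0002
finger_force: 0.0
t: 5.85
ee_pos: [0.5243, 0.052, 0.0859]
eef_rot: [-180.0, 0.0, 100.7]
contact_force: [0.7, -0.7, 0.2]
gripper_width: -0.0001
finger_force: 0.0
```

View pics/s2.png

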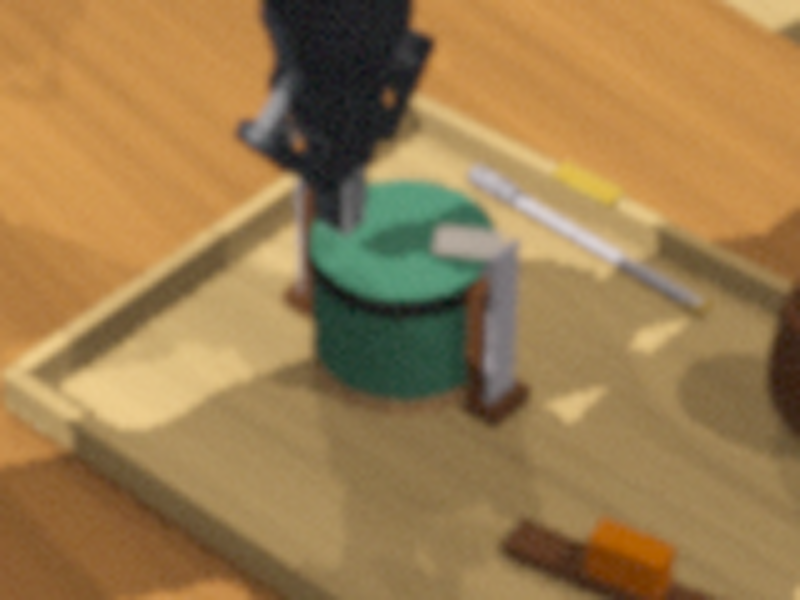

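The fingertip at crop (340,225), image (328,235), is over the cap's robot-side edge and close to contact. I'll keep easing down.

```bash
python3 -m handwheel '0 0 .05 0 0 0;0 0 .05 0 0 0;0 0 0 0 0 0'
python3 -m handwheel '0 0 .05 0 0 0;0 0 .05 0 0 0;0 0 0 0 0 0'
python3 -m handwheel '0 0 .05 0 0 0;0 0 0 0 0 0;0 0 0 0 0 0'
```

```text
t: 6.2
ee_pos: [0.5243, 0.052, 0.0849]
eef_rot: [-180.0, 0.0, 100.7]
contact_force: [0.2, 0.5, -0.5]
gripper_width: 0.0003
finger_force: 0.0
t: 6.5
ee_pos: [0.5243, 0.052, 0.0839]
eef_rot: [-180.0, 0.0, 100.7]
contact_force: [0.2, 0.7, 0.7]
gripper_width: -0.0006
finger_force: 0.0
t: 6.8
ee_pos: [0.5243, 0.0521, 0.0835]
eef_rot: [-180.0, -0.0, 100.7]
contact_force: [0.1, 0.2, 0.3]
gripper_width: 0.0001
finger_force: 0.0
```

```bash
python3 - <<'E'
from h import *
c=viewer.camera("side"); s=readout.get_state(); print(px(c,s["ee_pos"]),s["contact_force"])
im=c["image"].copy()
b=cv2.resize(im[190:310,260:420],None,fx=5,fy=5,interpolation=cv2.INTER_CUBIC)
def D(X,col): 
    p=(px(c,X)-(260,190)+.5)*5; cv2.circle(b,tuple(int(t) for t in p),3,col,-1)
D(s["ee_pos"],(0,0,255))
for a in np.linspace(0,6.28,30): D((.561+.05*np.cos(a),.0405+.05*np.sin(a),.09),(255,0,0))
t=viewer.camera("top"); b2=cv2.resize(t["image"][180:280,260:390],None,fx=4,fy=4,interpolation=cv2.INTER_CUBIC)
def D2(X,col): 
    p=(px(t,X)-(260,180)+.5)*4; cv2.circle(b2,tuple(int(q) for q in p),2,col,-1)
D2(s["ee_pos"],(0,0,255))
for a in np.linspace(0,6.28,30): D2((.561+.05*np.cos(a),.0405+.05*np.sin(a),.09),(255,0,0))
o=np.zeros((600,800,3),np.uint8); o[:300,:400]=cv2.resize(b,(400,300)); 
o[:400,280:800]=b2; o[:300,:280]=b[80:380,20:300]
cv2.imwrite("pics/m3.png",o)
E
```

```text
[327.81312778 241.64717793] [ 0.45354977 -0.84214224 -0.09761574]
```

View pics/m3.png

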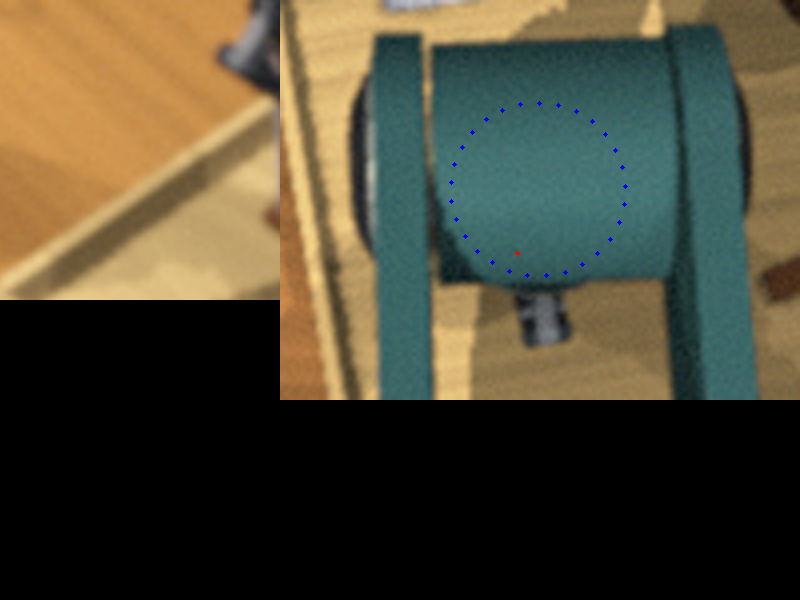

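The tool can be read from the side view only. The projected TCP (328,242) lies about 6 px below the visible fingertip at (329,235), and the tip's shadow is separate from it, so the tip is still above the cap. I'll continue down.

```bash
python3 -m handwheel '0 0 .1 0 0 0;0 0 .1 0 0 0;0 0 0 0 0 0'
python3 -m handwheel '0 0 .1 0 0 0;0 0 .1 0 0 0;0 0 0 0 0 0'
python3 - <<'E'
from h import *
c=viewer.camera("side"); s=readout.get_state()
b=cv2.resize(c["image"][205:275,300:380],None,fx=8,fy=8,interpolation=cv2.INTER_CUBIC)
def D(X,col): 
    p=(px(c,X)-(300,205)+.5)*8; cv2.circle(b,tuple(int(t) for t in p),3,col,-1)
D(s["ee_pos"],(0,0,255))
for a in np.linspace(0,6.28,30): D((.561+.05*np.cos(a),.0405+.05*np.sin(a),.09),(255,0,0))
cv2.imwrite("pics/m4.png",b)
E
```

```text
t: 7.2
ee_pos: [0.5242, 0.052, 0.0813]
eef_rot: [-180.0, -0.0, 100.7]
contact_force: [0.3, -0.3, -0.1]
gripper_width: -0.0003
finger_force: 0.0
t: 7.5
ee_pos: [0.5242, 0.052, 0.0793]
eef_rot: [-180.0, -0.0, 100.7]
contact_force: [0.2, -0.4, -0.7]
gripper_width: 0.0002
finger_force: 0.0
```

View pics/m4.png

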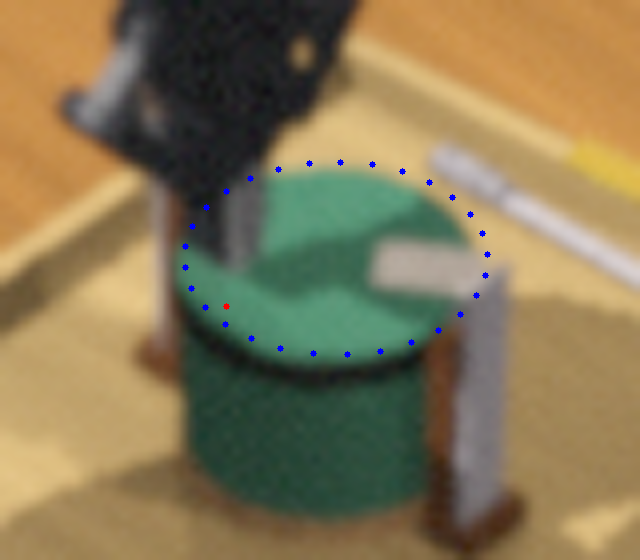

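The fingertip at crop (235,268) is about 5 px above the projected TCP, so the real tip is roughly 10 mm behind it. Its shadow now almost meets it, so contact is near.

```bash
for i in 1; do python3 -m handwheel '0 0 .1 0 0 0;0 0 0 0 0 0;0 0 0 0 0 0'; done
python3 -m handwheel '0 0 .1 0 0 0;0 0 0 0 0 0;0 0 0 0 0 0'
```

```text
t: 7.85
ee_pos: [0.5243, 0.052, 0.0785]
eef_rot: [-180.0, 0.0, 100.7]
contact_force: [-0.5, -0.2, -0.1]
gripper_width: 0.0
finger_force: 0.0
t: 8.15
ee_pos: [0.5243, 0.052, 0.0775]
eef_rot: [-180.0, -0.0, 100.7]
contact_force: [0.2, 0.4, 0.3]
gripper_width: 0.0001
finger_force: 0.0
```

```bash
python3 -m handwheel '0 0 .1 0 0 0;0 0 0 0 0 0;0 0 0 0 0 0' | grep -E 'ee_pos|contact'
python3 -m handwheel '0 0 .1 0 0 0;0 0 0 0 0 0;0 0 0 0 0 0'| grep -E 'ee_pos|contact'
python3 -m handwheel '0 0 .1 0 0 0;0 0 0 0 0 0;0 0 0 0 0 0'| grep -E 'ee_pos|contact'
```

```text
ee_pos: [0.5243, 0.052, 0.0765]
contact_force: [-0.0, -0.6, -0.1]
ee_pos: [0.5243, 0.052, 0.0755]
contact_force: [-0.8, -0.2, -0.9]
ee_pos: [0.5243, 0.052, 0.0745]
contact_force: [-0.1, -0.2, -0.5]
```

```bash
python3 -m handwheel '0 0 .1 0 0 0;0 0 0 0 0 0;0 0 0 0 0 0' | grep -E 'ee_pos|contact'
python3 - <<'E'
from h import *
c=viewer.camera("side"); s=readout.get_state()
b=cv2.resize(c["image"][205:275,300:380],None,fx=8,fy=8,interpolation=cv2.INTER_CUBIC)
def D(X,col): 
    p=(px(c,X)-(300,205)+.5)*8; cv2.circle(b,tuple(int(t) for t in p),3,col,-1)
for k in range(0,5): D(s["ee_pos"]+[0,0,.005*k],(0,0,255))
cv2.imwrite("pics/m5.png",b)
E
```

```text
ee_pos: [0.5242, 0.052, 0.0734]
contact_force: [0.5, -0.4, -0.6]
```

View pics/m5.png

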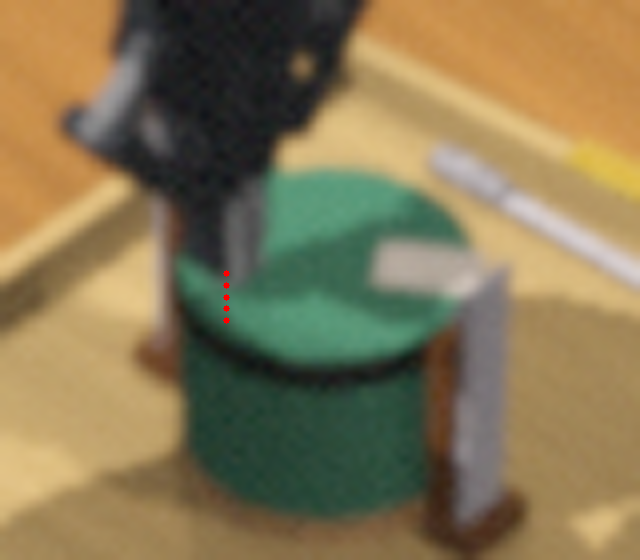

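The tip at crop (240,285) now reads about 14 mm above the TCP, right at cap height. I'll use small steps from here.

```bash
python3 -m handwheel '0 0 .05 0 0 0;0 0 0 0 0 0;0 0 0 0 0 0' | grep -E 'ee_pos|contact'
python3 -m handwheel '0 0 .05 0 0 0;0 0 0 0 0 0;0 0 0 0 0 0'| grep -E 'ee_pos|contact'
python3 -m handwheel '0 0 .05 0 0 0;0 0 0 0 0 0;0 0 0 0 0 0'| grep -E 'ee_pos|contact'
python3 -m handwheel '0 0 .05 0 0 0;0 0 0 0 0 0;0 0 0 0 0 0'| grep -E 'ee_pos|contact'
```

```text
ee_pos: [0.5243, 0.052, 0.073]
contact_force: [0.0, 0.3, 0.1]
ee_pos: [0.5243, 0.052, 0.0725]
contact_force: [-0.1, -1.1, -0.0]
ee_pos: [0.5243, 0.052, 0.072]
contact_force: [-0.2, -0.6, 0.2]
ee_pos: [0.5243, 0.0521, 0.0715]
contact_force: [0.5, -0.3, -0.4]
```

```bash
python3 -m handwheel '0 0 .05 0 0 0;0 0 0 0 0 0;0 0 0 0 0 0' | grep -E 'ee_pos|contact'
python3 -m handwheel '0 0 .05 0 0 0;0 0 0 0 0 0;0 0 0 0 0 0'| grep -E 'ee_pos|contact'
python3 -m handwheel '0 0 .05 0 0 0;0 0 0 0 0 0;0 0 0 0 0 0'| grep -E 'ee_pos|contact'
python3 -m handwheel '0 0 .05 0 0 0;0 0 0 0 0 0;0 0 0 0 0 0'| grep -E 'ee_pos|contact'
```

```text
ee_pos: [0.5243, 0.052, 0.071]
contact_force: [0.2, 0.0, -0.2]
ee_pos: [0.5243, 0.052, 0.0705]
contact_force: [0.3, 0.3, -0.0]
ee_pos: [0.5243, 0.052, 0.07]
contact_force: [0.7, -0.6, 0.2]
ee_pos: [0.5243, 0.052, 0.0695]
contact_force: [-0.3, 0.2, -0.1]
```

```bash
python3 -m handwheel '0 0 .1 0 0 0;0 0 0 0 0 0' | grep -E 'ee_pos|contact'
python3 -m handwheel '0 0 .1 0 0 0;0 0 0 0 0 0'| grep -E 'ee_pos|contact'
python3 -m handwheel '0 0 .1 0 0 0;0 0 0 0 0 0'| grep -E 'ee_pos|contact'
```

```text
ee_pos: [0.5242, 0.052, 0.0683]
contact_force: [0.5, -0.3, -0.2]
ee_pos: [0.5242, 0.052, 0.0673]
contact_force: [-0.5, 0.8, -0.5]
ee_pos: [0.5242, 0.052, 0.0664]
contact_force: [0.2, 0.1, 0.2]
```

```bash
python3 - <<'E'
from h import *
c=viewer.camera("side"); s=readout.get_state(); p=s["ee_pos"]
g=c["image"]
for col in (325,327,328,330,332):
    print(col,[tuple(int(v) for v in g[r,col]) for r in range(232,250)])
for k in (0,.01,.02,.03): print(k,px(c,p+[0,0,k]))
b=cv2.resize(c["image"][205:275,300:380],None,fx=8,fy=8,interpolation=cv2.INTER_CUBIC); cv2.imwrite("pics/m6.png",b)
E
```

```text
325 [(31, 31, 29), (37, 37, 31), (35, 36, 32), (43, 37, 34), (45, 42, 42), (51, 48, 45), (49, 45, 46), (50, 49, 45), (46, 46, 39), (43, 55, 36), (53, 67, 42), (52, 68, 38), (55, 68, 41), (39, 50, 29), (25, 31, 24), (31, 38, 26), (38, 42, 31), (44, 57, 36)]
327 [(30, 30, 29), (43, 40, 42), (42, 44, 43), (49, 49, 46), (53, 57, 53), (54, 51, 51), (54, 51, 52), (44, 47, 43), (51, 55, 51), (63, 67, 61), (73, 77, 67), (74, 86, 63), (70, 90, 57), (62, 79, 48), (47, 61, 37), (33, 39, 26), (26, 24, 25), (34, 38, 29)]
328 [(60, 61, 62), (72, 71, 72), (77, 79, 76), (77, 78, 77), (74, 78, 76), (76, 76, 77), (79, 79, 78), (77, 78, 76), (74, 75, 74), (87, 86, 83), (91, 96, 84), (89, 103, 80), (76, 92, 63), (69, 85, 53), (55, 75, 45), (45, 54, 34), (35, 36, 31), (31, 36, 28)]
330 [(79, 77, 82), (88, 84, 87), (85, 86, 87), (87, 86, 85), (85, 84, 86), (89, 88, 89), (94, 95, 96), (94, 97, 95), (97, 98, 97), (95, 97, 92), (90, 100, 78), (92, 112, 72), (94, 117, 69), (87, 111, 62), (76, 95, 56), (56, 72, 43), (44, 53, 36), (30, 34, 29)]
332 [(89, 96, 86), (88, 92, 85), (87, 93, 83), (88, 94, 85), (83, 87, 77), (89, 94, 86), (90, 96, 85), (86, 93, 81), (83, 95, 76), (79, 95, 64), (88, 110, 66), (103, 130, 76), (107, 134, 79), (104, 131, 74), (89, 117, 65), (74, 94, 56), (59, 74, 44), (37, 47, 33)]
0 [327.89301491 246.57554364]
0.01 [327.83834846 243.7085746 ]
0.02 [327.78311448 240.81184105]
0.03 [327.72730407 237.88487705]
```

View pics/m6.png

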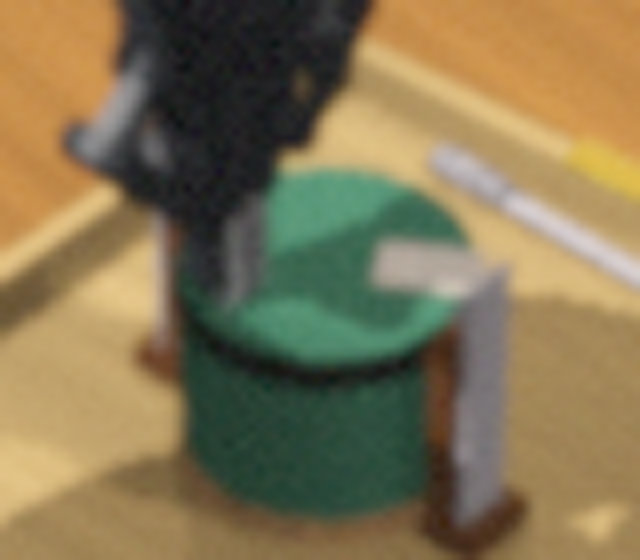

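The visible tip, at crop (235,300), keeps sinking with no force. I'll keep going down in 1 mm steps.

```bash
python3 -m handwheel '0 0 .1 0 0 0;0 0 0 0 0 0' | grep -E 'ee_pos|contact'
python3 -m handwheel '0 0 .1 0 0 0;0 0 0 0 0 0'| grep -E 'ee_pos|contact'
python3 -m handwheel '0 0 .1 0 0 0;0 0 0 0 0 0'| grep -E 'ee_pos|contact'
python3 -m handwheel '0 0 .1 0 0 0;0 0 0 0 0 0'| grep -E 'ee_pos|contact'
python3 - <<'E'
from h import *
c=viewer.camera("side"); g=c["image"]; p=readout.get_state()["ee_pos"]; print(p,px(c,p))
for r in range(236,250): print(r,[ (int(g[r,k,1])-int(g[r,k,2])) for k in range(320,345)])
E
```

```text
ee_pos: [0.5244, 0.0521, 0.0657]
contact_force: [-0.1, 0.3, 1.7]
ee_pos: [0.5246, 0.0522, 0.0657]
contact_force: [-5.5, 0.1, 12.7]
ee_pos: [0.5247, 0.0523, 0.0656]
contact_force: [-11.3, 1.9, 24.4]
ee_pos: [0.5248, 0.0524, 0.0655]
contact_force: [-16.6, 1.8, 33.2]
[0.52480658 0.05242477 0.0655343 ] [327.97664904 246.66688262]
236 [-19, -17, 2, 10, 10, 2, 2, -1, 1, -1, 0, -2, 4, 25, 46, 52, 50, 47, 44, 44, 44, 42, 44, 45, 44]
237 [-18, -10, 10, 14, 4, 3, 0, 4, 0, -1, -1, -1, 7, 23, 41, 47, 47, 46, 42, 44, 42, 40, 43, 45, 45]
238 [-20, -14, 7, 13, 4, 2, 3, 1, 2, 1, -1, 1, 11, 29, 41, 44, 43, 46, 45, 45, 43, 44, 45, 43, 43]
239 [-24, -16, 6, 13, 9, 3, 1, -1, 1, -1, -1, 2, 11, 28, 41, 41, 46, 40, 44, 45, 45, 43, 46, 43, 45]
240 [-21, -19, 8, 20, 16, 7, 4, 3, 2, 1, 2, 7, 16, 35, 42, 42, 44, 47, 47, 43, 41, 44, 42, 43, 44]
241 [-22, -18, 1, 21, 19, 21, 15, 4, 5, 1, 4, 16, 28, 39, 45, 48, 49, 47, 46, 45, 46, 43, 41, 42, 45]
242 [-23, -22, -7, 17, 22, 30, 18, 16, 13, 8, 17, 34, 44, 46, 49, 52, 57, 57, 56, 55, 46, 44, 41, 42, 41]
243 [-21, -24, -15, 12, 24, 24, 28, 26, 25, 25, 33, 44, 54, 57, 59, 61, 64, 59, 62, 58, 52, 52, 46, 47, 43]
244 [-21, -22, -18, 2, 19, 33, 34, 33, 35, 39, 49, 56, 57, 62, 61, 63, 62, 62, 62, 60, 57, 58, 51, 48, 45]
245 [-21, -23, -15, 1, 8, 17, 27, 33, 34, 36, 43, 51, 56, 58, 59, 61, 61, 62, 60, 64, 62, 62, 58, 57, 52]
246 [-27, -26, -15, 4, 9, 9, 13, 21, 31, 36, 40, 43, 50, 56, 59, 56, 57, 63, 61, 60, 62, 60, 59, 59, 57]
247 [-30, -30, -15, 12, 13, 7, 10, 12, 19, 26, 30, 33, 38, 43, 53, 55, 58, 61, 58, 60, 55, 55, 57, 59, 60]
248 [-34, -31, -15, 11, 17, 15, 10, 2, 8, 13, 15, 25, 27, 30, 42, 50, 56, 56, 58, 57, 59, 56, 56, 56, 56]
249 [-38, -31, -12, 14, 25, 25, 20, 12, 10, -2, 4, 8, 14, 25, 20, 34, 40, 43, 49, 50, 47, 50, 48, 50, 47]
```

Contact came at TCP z 0.0657, so the shut tips sit about 24 mm behind the TCP. I'll back off to a few newtons and drag the cap counter-clockwise along an arc.

```bash
python3 -m handwheel '0 0 -.15 0 0 0;0 0 -.07 0 0 0;0 0 0 0 0 0' | grep -E 'ee_pos|contact'
python3 -m handwheel '-.27 -.12 0 0 0 0;-.27 -.11 0 0 0 0;-.28 -.08 0 0 0 0;-.29 -.08 0 0 0 0;0 0 0 0 0 0'| grep -E 'ee_pos|contact'
python3 - <<'E'
from h import *
print(strip(viewer.camera("side"),.558,.042,.089),strip(viewer.camera("top"),.561,.0405))
E
```

```text
ee_pos: [0.5246, 0.0522, 0.0657]
contact_force: [-3.9, 1.1, 10.2]
ee_pos: [0.5233, 0.0402, 0.0657]
contact_force: [0.3, 0.4, 8.7]
(np.float64(-20.339131551616262), np.float64(0.01713516876551115), 239) (np.float64(115.50577381173164), np.float64(0.0006400480691559383), 260)
```

```bash
python3 -m handwheel '-.3 -.04 0 0 0 0;-.3 -.03 0 0 0 0;-.3 .01 0 0 0 0;-.3 .02 0 0 0 0;-.29 .06 0 0 0 0;-.29 .06 0 0 0 0;-.28 .1 0 0 0 0;-.28 .11 0 0 0 0;0 0 0 0 0 0;0 0 0 0 0 0'| grep -E 'ee_pos|contact'
python3 -m handwheel '0 0 -1 0 0 0;0 0 -3 0 0 0;-1 -3 -3 0 0 0;-3 -4 0 0 0 0;-3 -4 0 0 0 0;-4 -3 0 0 0 0;-4 -3 0 0 0 0;-4 0 0 0 0 0;-4 0 0 0 0 0;0 0 0 0 0 0' 8.5 60 | grep -E 'ee_pos|contact'
python3 - <<'E'
from h import *
c=viewer.camera("top"); print(strip(c,.561,.0405))
crop(c,250,470,140,315,3.6,"pics/t7.png")
E
```

```text
ee_pos: [0.5305, 0.0179, 0.0657]
contact_force: [1.5, -0.3, 8.0]
ee_pos: [0.405, -0.2429, 0.1349]
contact_force: [-0.1, 0.6, 0.5]
(np.float64(-3.9902988669549453), np.float64(0.03039179646565423), 229)
```

View pics/t7.png

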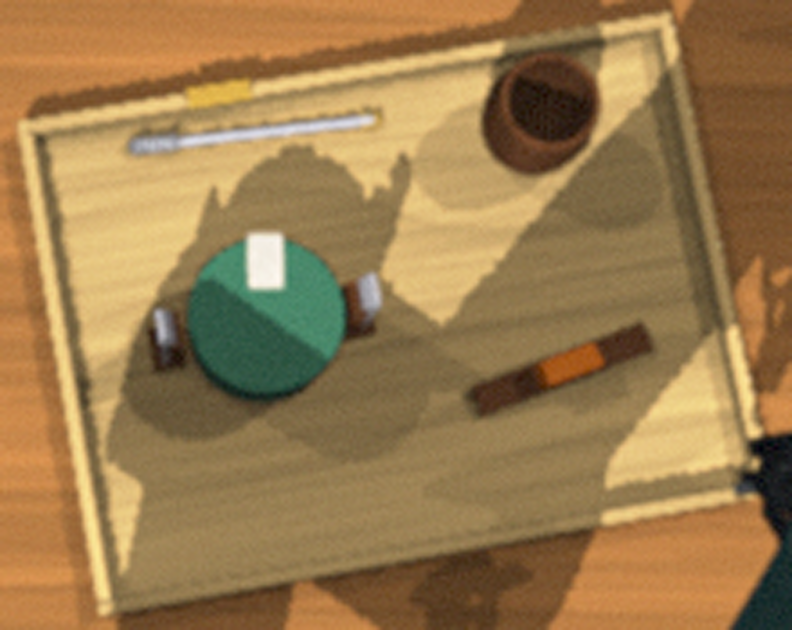

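The strip, at crop (265,262) and image (324,213), now points about 4° clockwise of world x. The target is +10.7°. I'll measure its edges more exactly and refine the tray yaw and tin axis.

```bash
cat >> h.py <<'E'
def stripdir(c,z=.09):
    hsv=cv2.cvtColor(c["image"],cv2.COLOR_BGR2HSV); m=((hsv[...,1]<70)&(hsv[...,2]>130)).astype(np.uint8)
    p=px(c,(.561,.0405,z)); q=np.zeros_like(m); cv2.circle(q,tuple(int(t) for t in p),26,1,-1); m&=q
    k,l,st,ce=cv2.connectedComponentsWithStats(m); 
    best=None
    for i in range(1,k):
        if st[i,4]<60: continue
        v,u=np.nonzero(l==i); P=np.float32([at(c,a,b,z)[:2]*1000 for a,b in zip(u,v)])
        w=P-P.mean(0); r=cv2.minAreaRect(P); print("strip n",len(u),"cen",P.mean(0),"rect",r)
E
python3 - <<'E'
from h import *
c=viewer.camera("top"); stripdir(c)
# tray yaw: rim corners via bamboo outline lines: fit edge by gradient along outer rim
g=cv2.cvtColor(c["image"],cv2.COLOR_BGR2LAB).astype(float)
cor=[(256,174),(437,144),(464,277),(278,310)]
from scipy.optimize import minimize
hsv=cv2.cvtColor(c["image"],cv2.COLOR_BGR2HSV)
gr=cv2.GaussianBlur(c["image"][...,2].astype(np.float32)*0+hsv[...,1].astype(np.float32),(0,0),1.0)
G=np.hypot(cv2.Sobel(gr,5,1,0),cv2.Sobel(gr,5,0,1)); G=np.minimum(G,200).astype(np.float32)
def f(x):
    a=np.radians(x[2]);R=np.array([[np.cos(a),-np.sin(a)],[np.sin(a),np.cos(a)]]);t=np.linspace(-1,1,150)
    L=np.r_[np.c_[.17+0*t,.23*t],np.c_[-.17+0*t,.23*t],np.c_[.17*t,.23+0*t],np.c_[.17*t,-.23+0*t]]
    W=L@R.T+x[:2]; uv=np.float32([px(c,(*w,.026)) for w in W])
    return -cv2.remap(G,uv[:,0],uv[:,1],cv2.INTER_LINEAR).mean()
for x0 in ((.577,-.0485,10.7),(.574,-.047,9.5),(.58,-.05,11.5)):
    r=minimize(f,x0,method="Nelder-Mead",options=dict(initial_simplex=[x0,(x0[0]+.003,x0[1],x0[2]),(x0[0],x0[1]+.003,x0[2]),(x0[0],x0[1],x0[2]+1.)]))
    a=np.radians(r.x[2]); print(r.x,r.fun,"tin",r.x[0]-.09*np.sin(a),r.x[1]+.09*np.cos(a))
E
```

```text
strip n 187 cen [594.4045    42.645668] rect ((595.375732421875, 42.324459075927734), (37.40276336669922, 25.332130432128906), 0.7790630459785461)
[ 0.5776743  -0.04672122 11.07338109] -99.99494171142578 tin 0.5603883565918468 0.04160315966380096
[ 0.57768441 -0.04665652 11.0678338 ] -100.0013656616211 tin 0.5604070166804707 0.04166953208190281
[ 0.57767135 -0.04666345 11.07270798] -100.00730895996094 tin 0.5603864434925536 0.04166113404568211
```

```bash
python3 -m handwheel '4 2.7 0 0 0 0;4 2.7 0 0 0 0;4 2.7 0 0 0 0;4 2.7 0 0 0 0;4 2.7 0 0 0 0;4 2.7 0 0 0 0;1.43 .56 0 0 0 0;0 0 2 0 0 0;0 0 2 0 0 0;0 0 1.5 0 0 0;0 0 .5 0 0 0;0 0 0 0 0 0' 0 | grep -E 'ee_pos|contact|eef'
python3 - <<'E'
from plant import readout
s=readout.get_state();p=s["ee_pos"];print(p,s["t"])
E
```

```text
ee_pos: [0.5224, 0.0414, 0.0745]
eef_rot: [-180.0, -0.0, 100.7]
contact_force: [-0.1, 0.4, 0.1]
[0.52243718 0.04139069 0.0744806 ] 17.5
```

```bash
python3 -m handwheel '-.3 0 .4 0 0 0;0 0 .3 0 0 0;0 0 .2 0 0 0;0 0 .05 0 0 0;0 0 0 0 0 0;0 0 0 0 0 0' | grep -E 'ee_pos|contact'
```

```text
ee_pos: [0.5236, 0.0383, 0.0657]
contact_force: [-1.2, -1.6, 5.9]
```

```bash
python3 -m handwheel '0 0 .02 0 0 0;-.25 0 0 0 0 0;-.26 0 0 0 0 0;-.26 0 0 0 0 0;0 0 0 0 0 0;0 0 0 0 0 0' | grep -E 'ee_pos|contact'
python3 -m handwheel '0 0 -1 0 0 0;0 0 -3 0 0 0;-1 -3 -3 0 0 0;-3 -4 0 0 0 0;-3 -4 0 0 0 0;-4 -3 0 0 0 0;-4 -3 0 0 0 0;-4 0 0 0 0 0;-4 0 0 0 0 0;0 0 0 0 0 0' 8.5 60 | grep -E 'ee_pos|contact'
python3 - <<'E'
from h import *
c=viewer.camera("top"); stripdir(c); print(strip(c,.5605,.0415))
E
```

```text
ee_pos: [0.5254, 0.0308, 0.0657]
contact_force: [1.6, -0.6, 4.8]
ee_pos: [0.4002, -0.23, 0.1354]
contact_force: [0.1, 1.1, -0.0]
strip n 190 cen [593.93976  49.09245] rect ((594.1170043945312, 49.112510681152344), (38.34312057495117, 26.658462524414062), 12.49982738494873)
(np.float64(8.589261633584023), np.float64(0.030255033517264697), 225)
```

The label now points about 12.5-13°, against a front direction of 11.0°. That is within 2°, well inside tolerance. Next is the bar at (0.5365, -0.1665), yaw 22°.

```bash
python3 -m handwheel '0 0 0 0 0 -.099;0 0 0 0 0 -.099;.2 3.8 0 0 0 0;.2 3.8 0 0 0 0;.2 3.8 0 0 0 0;.18 3.62 0 0 0 0;0 0 3 0 0 0;0 0 3 0 0 0;0 0 2 0 0 0;0 0 1 0 0 0;0 0 .5 0 0 0;0 0 0 0 0 0;0 0 0 0 0 0' | grep -E 'ee_pos|contact|eef|width'
python3 - <<'E'
from h import *
c=viewer.camera("side"); p=readout.get_state()["ee_pos"]; print(px(c,p))
E
```

```text
ee_pos: [0.5371, -0.1632, 0.0413]
eef_rot: [179.9, 0.1, 112.0]
contact_force: [0.5, -0.8, 0.3]
gripper_width: 0.0849
[386.04947175 298.07182563]
```

```bash
python3 -m handwheel '-.28 -.18 .5 0 0 0;0 0 .5 0 0 0;0 0 .5 0 0 0;0 0 0 0 0 0' | grep -E 'ee_pos|contact'
python3 -m handwheel '0 0 .5 0 0 0;0 0 .3 0 0 0;0 0 .3 0 0 0;0 0 0 0 0 0' | grep -E 'ee_pos|contact'
python3 -m handwheel '0 0 .3 0 0 0;0 0 .3 0 0 0;0 0 .2 0 0 0;0 0 0 0 0 0;0 0 0 0 0 0' | grep -E 'ee_pos|contact'
```

```text
ee_pos: [0.5355, -0.1663, 0.024]
contact_force: [-0.3, 0.1, -0.0]
ee_pos: [0.5358, -0.1663, 0.0135]
contact_force: [0.2, -0.4, -0.0]
ee_pos: [0.536, -0.1663, 0.006]
contact_force: [0.3, -0.8, 0.6]
```

```bash
python3 -m handwheel '0 0 0 0 0 0;0 0 0 0 0 0;0 0 0 0 0 0;0 0 0 0 0 0' 4 40 | grep -E 'ee_pos|contact|width|finger'
python3 -m handwheel '0 0 0 0 0 0;0 0 0 0 0 0;0 0 0 0 0 0;0 0 0 0 0 0;0 0 0 0 0 0' 0 50 | grep -E 'ee_pos|contact|width|finger'
python3 - <<'E'
from h import *
c=viewer.camera("side"); p=readout.get_state()["ee_pos"]; print(px(c,p))
crop(c,340,440,230,340,5,"pics/g8.png")
E
```

```text
ee_pos: [0.536, -0.1664, 0.0061]
contact_force: [0.3, -0.7, -0.2]
gripper_width: 0.0399
finger_force: 0.0
ee_pos: [0.5361, -0.1664, 0.0061]
contact_force: [-0.2, -0.3, 1.1]
gripper_width: 0.0166
finger_force: 51.7
[385.66618237 308.83069006]
```

```bash
python3 -m handwheel '0 0 0 0 0 0;0 0 0 0 0 0;0 0 0 0 0 0;0 0 .4 0 0 0;0 0 .3 0 0 0;0 0 0 0 0 0' 4 40 | grep -E 'ee_pos|contact|width|finger'
python3 -m handwheel '0 0 0 0 0 0;0 0 0 0 0 0;0 0 0 0 0 0;0 0 0 0 0 0;0 0 0 0 0 0' 0 80 | grep -E 'ee_pos|contact|width|finger'
```

```text
ee_pos: [0.5357, -0.1663, -0.0017]
contact_force: [-0.2, 0.4, -1.0]
gripper_width: 0.0401
finger_force: 0.0
ee_pos: [0.5362, -0.1664, -0.0007]
contact_force: [-1.3, 0.7, 4.5]
gripper_width: 0.0166
finger_force: 78.8
```

```bash
python3 -m handwheel '0 0 -1 0 0 0;0 0 -3 0 0 0;0 0 -4 0 0 0;0 0 -4 0 0 0;0 0 -2 0 0 0;0 0 0 0 0 .096;0 0 0 0 0 .096;0 0 0 0 0 0' | grep -E 'ee_pos|contact|eef|width|finger'
python3 -m handwheel '3.3 1 0 0 0 0;3.3 1.1 0 0 0 0;3.3 1.1 0 0 0 0;3.3 1.1 0 0 0 0;3.3 1.1 0 0 0 0;3.3 1.1 0 0 0 0;0 0 0 0 0 0;0 0 0 0 0 0;0 0 0 0 0 0' | grep -E 'ee_pos|contact|eef|width|finger'
python3 - <<'E'
from h import *
c=viewer.camera("side"); s=readout.get_state(); p=s["ee_pos"]; print(s["t"],p)
# expected vs seen: draw bar ends, hook-top centers
crop(c,270,390,180,270,6.6,"pics/b9.png")
a=np.radians(11.); ey=np.array([-np.sin(a),np.cos(a)]);T=np.array([.5605,.0415])
f=lambda X:((px(c,X)-(270,180)+.5)*6.6).round()
for sgn in (1,-1):
    print("bar end bottom",f((*(p[:2]+sgn*.064*ey),p[2]+.0087)),"top",f((*(p[:2]+sgn*.064*ey),p[2]+.0187)))
    print("hook inner top",f((*(T+sgn*.066*ey),.118)),"w edges",[f((*(T+sgn*.066*ey+k*np.array([np.cos(a),np.sin(a)])),.118)) for k in(-.01,.01)])
E
```

```text
ee_pos: [0.5359, -0.1663, 0.1396]
eef_rot: [180.0, 0.0, 100.9]
contact_force: [0.7, 0.1, -0.6]
gripper_width: 0.0161
finger_force: 78.3
ee_pos: [0.5619, 0.0397, 0.139]
eef_rot: [-180.0, 0.0, 101.1]
contact_force: [-0.5, -1.3, 0.2]
gripper_width: 0.0166
finger_force: 78.3
26.2 [0.5619469  0.03953609 0.13906866]
bar end bottom [357. 198.] top [357. 177.]
hook inner top [349. 254.] w edges [array([333., 266.]), array([366., 243.])]
bar end bottom [608. 329.] top [609. 308.]
hook inner top [604. 390.] w edges [array([587., 403.]), array([620., 378.])]
```

View pics/b9.png

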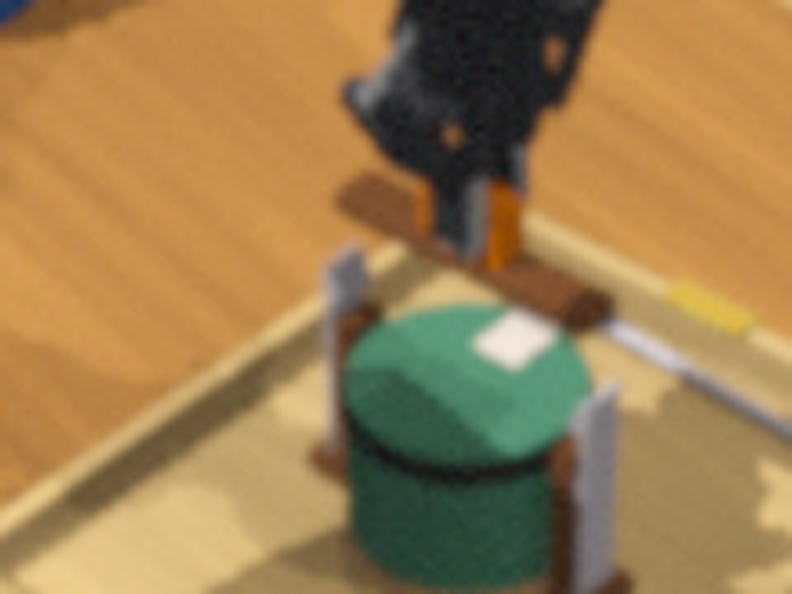

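The picture shows the bar level and gripped by the fin, with its ends at crop (357,190) and (600,310). The hook tops are at (345,256) and (597,394) and the strip is at (515,338). All are within about 1 px of prediction. I'll correct by about 2.5 mm and lower it.

```bash
python3 -m handwheel '.27 -.11 0 0 0 0;0 0 1 0 0 0;0 0 1 0 0 0;0 0 .6 0 0 0;0 0 0 0 0 0;0 0 0 0 0 0' | grep -E 'ee_pos|contact|eef'
python3 -m handwheel '0 0 .3 0 0 0;0 0 .3 0 0 0;0 0 .2 0 0 0;0 0 0 0 0 0' | grep -E 'ee_pos|contact|eef'
```

```text
ee_pos: [0.5604, 0.0428, 0.1128]
eef_rot: [-180.0, -0.0, 101.0]
contact_force: [0.3, -0.3, -0.1]
ee_pos: [0.561, 0.0428, 0.1059]
eef_rot: [179.9, 0.0, 101.0]
contact_force: [-0.9, -2.5, 7.5]
```

```bash
python3 -m handwheel '-.08 0 0 0 0 0;0 0 .1 0 0 0;0 0 .1 0 0 0;0 0 0 0 0 0' | grep -E 'ee_pos|contact|eef'
python3 -m handwheel '0 0 .2 0 0 0;0 0 .2 0 0 0;0 0 0 0 0 0' | grep -E 'ee_pos|contact|eef'
```

```text
ee_pos: [0.5613, 0.0421, 0.1044]
eef_rot: [179.9, 0.0, 101.0]
contact_force: [-0.8, -2.2, 11.4]
ee_pos: [0.5612, 0.0419, 0.1]
eef_rot: [179.9, 0.0, 101.0]
contact_force: [-0.5, -2.7, 8.4]
```

```bash
python3 -m handwheel '-.05 0 .2 0 0 0;0 0 .2 0 0 0;0 0 .2 0 0 0;0 0 .2 0 0 0;0 0 0 0 0 0' | grep -E 'ee_pos|contact|eef'
python3 -m handwheel '0 0 .2 0 0 0;0 0 .2 0 0 0;0 0 .2 0 0 0;0 0 0 0 0 0' | grep -E 'ee_pos|contact|eef'
```

```text
ee_pos: [0.5617, 0.0412, 0.0929]
eef_rot: [179.8, 0.1, 101.0]
contact_force: [-1.1, -3.3, 13.8]
ee_pos: [0.5641, 0.0411, 0.09]
eef_rot: [179.5, 0.2, 101.0]
contact_force: [3.3, -11.1, 27.5]
```

Force has risen to 27 N while the bar's underside should still be at about 0.099. I'll measure the bar's actual height at both ends in the side image.

```bash
cat > bz.py <<'E'
from h import *
c=viewer.camera("side"); s=readout.get_state(); p=s["ee_pos"]; print(s["t"],p,s["contact_force"],s["gripper_width"],s["finger_force"])
a=np.radians(11.);ex=np.array([np.cos(a),np.sin(a)]);ey=np.array([-ex[1],ex[0]])
im=cv2.resize(c["image"],None,fx=4,fy=4,interpolation=cv2.INTER_CUBIC)
for y in(-.055,-.045,-.035,.035,.045,.055):
    o=[]
    for z in np.arange(.082,.126,.003):
        u,v=(px(c,(*(p[:2]-.011*ex+y*ey),z))+.5)*4; b=im[int(v),int(u)]; o.append("%.0f:%d,%d,%d"%(z*1000,*b))
    print(y,*o)
E
python3 bz.py
```

```text
28.85 [0.56402028 0.04075859 0.08990082] [ 3.43970154 -7.40522432 30.74021614] 0.016312152819612676 85.00978946685791
-0.055 82:41,60,93 85:48,69,103 88:52,70,106 91:56,73,105 94:75,87,110 97:99,104,123 100:111,117,137 103:107,117,140 106:82,97,132 109:63,87,130 112:55,86,131 115:51,87,135 118:52,87,135 121:59,89,128 124:68,93,105
-0.045 82:36,52,55 85:61,79,59 88:69,91,70 91:68,92,88 94:52,81,95 97:49,78,114 100:48,78,125 103:48,84,132 106:50,84,133 109:50,81,132 112:51,83,133 115:53,84,132 118:49,84,133 121:54,88,130 124:55,87,116
-0.035 82:88,111,62 85:93,118,68 88:90,115,70 91:83,109,76 94:66,92,92 97:53,80,106 100:44,77,120 103:44,80,126 106:47,80,129 109:48,83,132 112:44,81,130 115:44,81,130 118:46,81,128 121:47,75,116 124:65,84,109
0.035 82:52,69,36 85:62,79,45 88:76,99,57 91:90,116,65 94:97,123,73 97:97,123,75 100:90,116,79 103:74,100,96 106:61,88,111 109:41,77,121 112:44,77,126 115:45,78,127 118:46,76,125 121:44,76,124 124:44,76,120
0.045 82:71,92,52 85:91,116,67 88:97,124,72 91:98,124,74 94:90,115,73 97:67,93,69 100:49,74,78 103:45,69,101 106:39,70,109 109:40,73,118 112:47,77,126 115:47,78,128 118:44,77,125 121:41,75,121 124:41,73,118
0.055 82:81,103,67 85:65,85,65 88:57,71,71 91:38,60,82 94:32,59,93 97:35,62,101 100:40,63,100 103:47,67,101 106:50,72,108 109:51,75,113 112:44,76,119 115:49,80,124 118:53,81,129 121:48,78,124 124:48,78,122
```

The −y end's underside is down at about 0.093, but the +y end is still at about 0.103, hung on the left hook. I'll grip harder and tip the tool to press that end down.

```bash
python3 -m handwheel '-.1 0 -.2 0 -.04 0;0 0 0 0 -.04 0;0 0 0 0 -.04 0;0 0 0 0 0 0' - 120 | grep -E 'ee_pos|contact|eef'
python3 bz.py | cut -c1-260
```

```text
ee_pos: [0.5616, 0.0399, 0.0879]
eef_rot: [179.9, 7.1, 101.0]
contact_force: [3.7, -11.1, 3.0]
29.3 [0.56162721 0.03983332 0.08785851] [  3.69333303 -10.62278114   3.39961749] 0.015133812681965526 118.57401251792908
-0.055 82:32,49,83 85:28,47,75 88:33,51,79 91:31,51,81 94:32,50,80 97:38,51,74 100:49,57,74 103:60,66,82 106:52,64,85 109:45,62,86 112:43,62,94 115:41,64,101 118:36,65,111 121:43,79,119 124:56,86,114
-0.045 82:35,45,52 85:52,65,52 88:69,89,57 91:70,93,68 94:60,83,86 97:49,71,101 100:46,71,110 103:47,77,122 106:47,82,128 109:46,81,129 112:47,81,130 115:48,84,131 118:50,85,133 121:54,85,131 124:61,90,119
-0.035 82:103,130,75 85:103,131,74 88:96,122,71 91:86,108,74 94:66,90,90 97:51,76,98 100:50,77,119 103:49,80,129 106:48,83,132 109:49,83,132 112:51,84,134 115:48,81,133 118:44,79,129 121:55,85,127 124:89,107,131
0.035 82:91,118,68 85:97,123,71 88:98,123,72 91:95,120,75 94:88,111,82 97:69,93,99 100:52,79,107 103:49,77,121 106:48,79,128 109:47,79,131 112:47,80,129 115:47,82,126 118:44,80,125 121:45,78,125 124:48,74,117
0.045 82:96,121,70 85:97,124,72 88:97,122,68 91:95,123,72 94:85,109,75 97:61,84,89 100:47,73,104 103:44,75,123 106:48,82,134 109:52,86,136 112:51,87,135 115:46,82,129 118:52,83,129 121:50,80,125 124:44,68,109
0.055 82:74,97,67 85:62,85,68 88:48,67,68 91:36,54,77 94:33,59,93 97:40,66,107 100:42,69,110 103:42,72,116 106:45,77,123 109:49,82,131 112:49,83,129 115:46,81,125 118:45,80,124 121:49,81,126 124:53,81,123
```

```bash
python3 -m handwheel '0 0 .15 0 0 0;0 0 .15 0 0 0;0 0 .1 0 0 0;0 0 0 0 0 0' | grep -E 'ee_pos|contact|eef'
python3 bz.py | cut -c1-200
```

```text
ee_pos: [0.5619, 0.0393, 0.0848]
eef_rot: [179.9, 7.0, 101.0]
contact_force: [-2.7, -5.6, 13.1]
29.75 [0.56191154 0.0393592  0.08483048] [-1.44563745 -5.1343882  12.6046044 ] 0.01530969975990857 120.17090320587158
-0.055 82:27,49,82 85:29,51,77 88:22,41,66 91:28,45,70 94:29,44,67 97:44,54,74 100:56,64,79 103:59,67,81 106:57,66,88 109:49,63,97 112:44,71,112 115:50,78,125 118:51,85,134 121:60,91,121 124:69,92,98
-0.045 82:36,47,51 85:48,61,50 88:60,78,71 91:61,83,88 94:51,77,101 97:45,73,109 100:45,74,118 103:45,76,124 106:46,79,130 109:51,80,132 112:50,81,132 115:51,83,132 118:52,84,130 121:61,89,116 124:73,
-0.035 82:103,131,74 85:100,126,74 88:89,115,78 91:70,95,90 94:55,83,101 97:48,77,117 100:48,81,129 103:52,86,134 106:50,83,133 109:49,81,132 112:51,82,133 115:51,82,132 118:49,83,127 121:64,87,111 12
0.035 82:88,113,62 85:93,119,66 88:96,121,74 91:86,112,78 94:67,92,89 97:55,83,104 100:52,80,121 103:43,78,128 106:47,81,129 109:48,81,129 112:45,80,128 115:45,81,128 118:44,78,125 121:44,73,114 124:4
0.045 82:96,123,69 85:95,121,69 88:98,123,75 91:84,108,76 94:70,95,89 97:49,78,107 100:44,75,120 103:50,83,133 106:52,85,134 109:50,83,131 112:44,78,125 115:45,79,128 118:42,76,123 121:41,67,107 124:4
0.055 82:90,115,74 85:70,93,68 88:51,74,68 91:41,61,85 94:42,64,103 97:40,72,114 100:39,72,115 103:43,77,124 106:48,80,130 109:50,81,129 112:47,80,126 115:45,78,125 118:51,80,125 121:60,85,125 124:72,
```

```bash
python3 -m handwheel '0 0 .1 0 -.03 0;0 0 .15 0 -.02 0;0 0 .1 0 0 0;0 0 0 0 0 0' | grep -E 'ee_pos|contact|eef'
python3 bz.py | cut -c1-150
```

```text
ee_pos: [0.5624, 0.0384, 0.0831]
eef_rot: [179.8, 9.9, 100.9]
contact_force: [-8.5, -10.9, 28.9]
30.2 [0.56236188 0.03838119 0.08311814] [ -9.13016852 -10.84846511  28.99501363] 0.015356604816839776 122.27960586547852
-0.055 82:32,42,62 85:29,44,63 88:32,43,62 91:27,39,61 94:31,43,63 97:46,56,71 100:73,77,87 103:76,79,89 106:72,76,90 109:56,64,87 112:50,59,86 115:45
-0.045 82:26,40,46 85:38,51,45 88:49,62,49 91:49,63,56 94:40,54,64 97:27,48,72 100:31,52,83 103:34,56,86 106:42,59,92 109:39,63,103 112:45,74,122 115:
-0.035 82:100,127,74 85:102,126,75 88:89,114,81 91:74,99,89 94:51,78,104 97:44,72,114 100:44,75,125 103:49,80,130 106:50,81,131 109:45,80,132 112:47,8
0.035 82:98,125,73 85:96,121,73 88:89,113,79 91:68,92,95 94:54,81,104 97:48,80,119 100:50,82,130 103:50,84,131 106:48,82,129 109:44,79,127 112:45,80,1
0.045 82:98,124,72 85:95,121,74 88:82,106,80 91:66,94,95 94:46,78,111 97:42,75,121 100:50,82,132 103:54,84,135 106:52,82,132 109:51,85,131 112:52,83,1
0.055 82:91,117,72 85:76,101,69 88:53,77,79 91:41,67,94 94:42,72,113 97:45,78,124 100:47,78,131 103:51,83,133 106:50,83,130 109:43,75,122 112:42,67,10
```

Both ends now read level at about 0.0905 and the bar has stopped against something solid, so it is probably seated. I'll ease off, release, retreat and verify from above.

```bash
python3 -m handwheel '0 0 -.15 0 0 0;0 0 -.1 0 0 0;0 0 0 0 0 0' | grep -E 'ee_pos|contact|eef'
python3 -m handwheel '0 0 0 0 0 0;0 0 0 0 0 0;0 0 0 0 0 0;0 0 0 0 0 0' 5 60 | grep -E 'ee_pos|contact|width'
python3 -m handwheel '0 0 -1 0 0 0;0 0 -2 0 0 0;0 0 -3 0 .1 0;0 -2 -3 0 .07 0;-3 -4 0 0 0 0;-3 -4 0 0 0 0;-4 -3 0 0 0 0;-4 -3 0 0 0 0;-4 0 0 0 0 0;-4 0 0 0 0 0;0 0 0 0 0 0' | grep -E 'ee_pos|contact|eef'
cat > chk.py <<'E'
from h import *
C={n:viewer.camera(n) for n in("top","side")}; print(readout.get_state()["t"])
T=np.array([.5605,.0415])
for n,c in C.items():
    h=cv2.cvtColor(c["image"],cv2.COLOR_BGR2HSV); m=cv2.inRange(h,(4,190,90),(16,255,255))
    p=px(c,(*T,.115)); q=np.zeros_like(m); cv2.circle(q,tuple(int(t) for t in p),18,255,-1); cv2.imwrite("pics/%s_e.png"%n,c["image"])
    h16=h.astype(int); B=((((h16[...,0]<16)|(h16[...,0]>172))&(h16[...,1]>95))*255).astype(np.uint8)
    q2=np.zeros_like(m); cv2.fillConvexPoly(q2,cv2.convexHull(np.float32([px(c,P) for P in box(*T,11.,.05,.108,.085,.135)])).astype(int),255)
    B=(B&q2)>0; print(n,B.sum())
    def f(x):
        cx,cy,yw,zl,dz=x; a=np.radians(yw); ex=np.array([np.cos(a),np.sin(a)]);ey=np.array([-ex[1],ex[0]])
        def w(lx,ly,z0,z1): return [(*(np.array([cx,cy])+i*lx/2*ex+j*ly/2*ey),z+dz*j*ly/2) for i in(-1,1) for j in(-1,1) for z in(z0,z1)]
        M=np.maximum(hullmask(c,w(.022,.128,zl,zl+.01)),hullmask(c,w(.018,.04,zl,zl+.036)))*(q2>0)
        return np.abs(M-B).sum()
    x0=np.array([*T,11.,.093,0]); 
    if n=="top":
        g=lambda y:f([y[0],y[1],y[2],.092,0]); y0=x0[:3]; st=[.004,.004,4]
    else:
        g=lambda y:f([*T,11.,y[0],y[1]]) ; y0=x0[3:]; st=[.005,.05]
    S=[y0]+[y0+np.eye(len(y0))[i]*st[i] for i in range(len(y0))]
    r=minimize(g,y0,method="Nelder-Mead",options=dict(initial_simplex=S)); print(n,r.x,r.fun)
hsv=cv2.cvtColor(C["top"]["image"],cv2.COLOR_BGR2HSV)
stripdir(C["top"])
E
python3 chk.py
```

```text
ee_pos: [0.562, 0.0389, 0.0835]
eef_rot: [179.9, 9.9, 101.0]
contact_force: [2.6, -9.7, 7.2]
ee_pos: [0.5609, 0.0401, 0.0818]
contact_force: [-0.6, -0.5, -0.6]
gripper_width: 0.0495
ee_pos: [0.4436, -0.1978, 0.1717]
eef_rot: [-180.0, 0.0, 100.8]
contact_force: [0.0, 0.7, 0.7]
32.1
top 524
top [ 0.5619691   0.04386382 10.1220017 ] 72.72941176470587
side 258
side [ 0.0913725  -0.00473938] 241.50588235294117
strip n 168 cen [595.4728    50.039127] rect ((595.2085571289062, 49.447242736816406), (36.15647888183594, 26.229305267333984), 11.99227237701416)
```

```bash
sed -i 's/^for y in.*/if len(__import__("sys").argv)>1: p=np.array([.5607,.0418,0])\nfor y in(-.057,-.05,-.04,-.03,.03,.04,.05,.057):/; s/np.arange(.082,.126,.003)/np.arange(.084,.124,.002)/' bz.py; python3 bz.py x | cut -c1-330
python3 - <<'E'
from h import *
# hook upper edges before/after in side and top views: pixel difference around hooks
for n in("top","side"):
    A=cv2.imread(f"pics/{n}0.png").astype(int);B=cv2.imread(f"pics/{n}_e.png").astype(int)
    h=lambda I:cv2.cvtColor(I.astype(np.uint8),cv2.COLOR_BGR2HSV)
    c=viewer.camera(n)
    a=np.radians(11);ex=np.array([np.cos(a),np.sin(a)]);ey=np.array([-ex[1],ex[0]]);T=np.array([.5605,.0415])
    for sg in(1,-1):
        q=np.zeros((480,640),np.uint8); P=[(*(T+i*.013*ex+sg*j*ey),z) for i in(-1,1) for j in(.056,.082) for z in(.106,.124)]
        cv2.fillConvexPoly(q,cv2.convexHull(np.float32([px(c,X) for X in P])).astype(int),1)
        for I in(A,B):
            H=h(I); m=(H[...,1]<75)&(H[...,2]>70)&(q>0); v,u=np.nonzero(m); print(n,sg,len(u),u.mean().round(2),v.mean().round(2),u.min(),u.max(),v.min(),v.max())
E
```

```text
32.15 [ 0.4435099  -0.19418306  0.17143317] [-0.2208945   0.4860403  -0.25381601] 0.04979312502700827 0.0
-0.057 84:83,79,79 86:76,74,74 88:72,73,71 90:69,68,67 92:66,61,62 94:64,60,61 96:59,55,57 98:48,46,47 100:43,42,40 102:38,38,36 104:34,31,36 106:34,31,39 108:37,38,45 110:32,37,44 112:27,33,43 114:30,39,54 116:35,45,65 118:36,48,72 120:38,51,78 122:38,51,76
-0.05 84:71,72,69 86:62,66,61 88:52,62,53 90:54,65,52 92:55,67,57 94:50,62,67 96:46,59,75 98:43,59,81 100:40,62,96 102:41,67,108 104:46,75,122 106:50,82,131 108:52,86,134 110:53,87,135 112:54,87,135 114:57,92,142 116:53,88,140 118:49,83,137 120:52,84,130 122:56,85,119
-0.04 84:97,122,69 86:97,122,70 88:98,122,75 90:87,111,84 92:74,100,89 94:61,88,99 96:49,79,114 98:46,78,119 100:47,81,127 102:52,88,138 104:53,90,143 106:52,89,143 108:53,89,144 110:53,89,143 112:51,87,141 114:49,87,141 116:50,90,141 118:53,91,141 120:58,93,136 122:61,90,118
-0.03 84:109,136,78 86:105,132,76 88:94,120,75 90:85,111,76 92:73,98,81 94:57,81,94 96:50,75,102 98:46,75,118 100:48,81,126 102:48,82,131 104:49,83,132 106:53,86,135 108:54,87,135 110:49,83
[... 969 characters left out ...]
 94:31,61,100 96:36,68,112 98:42,74,121 100:48,81,131 102:54,85,132 104:64,87,128 106:86,96,123 108:100,103,122 110:115,113,124 112:126,125,130 114:129,130,134 116:131,132,137 118:133,130,137 120:136,132,139 122:140,137,143
top 1 53 295.47 230.58 293 298 226 235
top 1 55 294.85 231.0 292 298 226 236
top -1 57 352.4 220.6 349 355 215 226
top -1 64 352.81 220.78 350 356 215 226
side 1 46 322.13 220.87 319 325 217 225
side 1 42 321.86 220.74 319 325 217 224
side -1 96 358.86 240.49 354 363 234 247<stdin>:12: RuntimeWarning: Mean of empty slice.
  ret = ret.dtype.type(ret / rcount)
Traceback (most recent call last):
ValueError: zero-size array to reduction operation minimum which has no identity
```

Side profiles put the bar's underside level at about 0.092 at both ends. The label is at about 12°. As a check on the seating and the clicks, I'll press the shut fingertip on each end of the bar. The cap gave contact at TCP 0.0657, so a seated bar should give about 0.0777.

```bash
python3 -m handwheel '3.6 2.28 0 0 0 0;3.6 2.28 0 0 0 0;3.6 2.28 0 0 0 0;3.6 2.28 0 0 0 0;3.6 2.28 0 0 0 0;3.6 2.28 0 0 0 0;3.6 2.28 0 0 0 0;0 0 0 0 0 0;0 0 0 0 0 0' 0 60 | grep -E 'ee_pos|contact|eef|width'
```

```text
ee_pos: [0.5517, 0.0849, 0.1711]
eef_rot: [-180.0, 0.0, 101.2]
contact_force: [0.2, -0.1, -0.7]
gripper_width: -0.0002
```

```bash
python3 -m handwheel '-.2 .05 2 0 0 0;0 0 3 0 0 0;0 0 2 0 0 0;0 0 1 0 0 0;0 0 .6 0 0 0;0 0 0 0 0 0;0 0 0 0 0 0' | grep -E 'ee_pos|contact'
python3 -m handwheel '0 0 .2 0 0 0;0 0 .2 0 0 0;0 0 .1 0 0 0;0 0 0 0 0 0' | grep -E 'ee_pos|contact'
```

```text
ee_pos: [0.5534, 0.0814, 0.0862]
contact_force: [0.2, 0.5, 1.2]
ee_pos: [0.5529, 0.0815, 0.08]
contact_force: [-0.8, 0.1, 0.4]
```

```bash
python3 -m handwheel '0 0 .15 0 0 0;0 0 0 0 0 0;0 0 0 0 0 0' | grep -E 'ee_pos|contact'
python3 -m handwheel '0 0 .15 0 0 0;0 0 .1 0 0 0;0 0 0 0 0 0' | grep -E 'ee_pos|contact'
python3 -m handwheel '0 0 .15 0 0 0;0 0 0 0 0 0' | grep -E 'ee_pos|contact'
```

```text
ee_pos: [0.553, 0.0815, 0.0786]
contact_force: [0.1, -0.3, -0.6]
ee_pos: [0.5533, 0.0815, 0.0776]
contact_force: [-6.6, -1.5, 16.4]
ee_pos: [0.5535, 0.0815, 0.0775]
contact_force: [-14.2, -2.6, 29.4]
```

The +y end gives 0.0776, so it is seated. Next the −y end.

```bash
python3 -m handwheel '0 0 -1 0 0 0;0 0 -3 0 0 0;0 0 -2.5 0 0 0;-2.8 0 0 0 0 0;-2.8 0 0 0 0 0;-2.7 0 0 0 0 0;0 0 0 0 0 0;0 0 2.5 0 0 0;0 0 2 0 0 0;0 0 1 0 0 0;0 0 .4 0 0 0;0 0 0 0 0 0' | grep -E 'ee_pos|contact'
python3 -m handwheel '0 0 .15 0 0 0;0 0 .1 0 0 0;0 0 0 0 0 0' | grep -E 'ee_pos|contact'
```

```text
ee_pos: [0.5689, 0.0003, 0.0807]
contact_force: [0.1, -0.8, -0.0]
ee_pos: [0.569, 0.0, 0.0785]
contact_force: [-0.1, -0.2, -0.7]
```

```bash
python3 -m handwheel '0 0 .1 0 0 0;0 0 .15 0 0 0;0 0 .1 0 0 0;0 0 0 0 0 0' | grep -E 'ee_pos|contact'
python3 -m handwheel '0 0 .1 0 0 0;0 0 0 0 0 0;0 0 0 0 0 0' | grep -E 'ee_pos|contact'
python3 -m handwheel '0 0 -1 0 0 0;0 0 -3 0 0 0;-1 -3 -4 0 0 0;-4 -3 -2 0 0 0;-4 -3 0 0 0 0;-4 -3 0 0 0 0;-4 -3 0 0 0 0;-4 -3 0 0 0 0;-4 0 0 0 0 0;-4 0 0 0 0 0;0 0 0 0 0 0;0 0 0 0 0 0' | grep -E 'ee_pos|contact'
python3 chk.py
python3 - <<'E'
from h import *
A=cv2.imread("pics/top0.png");B=cv2.imread("pics/top_e.png")
for n,x0 in (("L",286),("R",342)):
    for v in ((228,232) if n=="L" else (218,222)):
        for I in (A,B): print(n,v,[int(k) for k in I[v-1:v+2,x0:x0+20,0].mean(0)])
E
```

```text
ee_pos: [0.5694, 0.0, 0.0775]
contact_force: [-14.4, 0.2, 26.6]
ee_pos: [0.5695, 0.0, 0.0775]
contact_force: [-18.9, 1.1, 35.4]
ee_pos: [0.4494, -0.3159, 0.1711]
contact_force: [-0.5, -0.2, -0.5]
38.55
top 492
top [ 0.56251735  0.04204067 10.06376012] 91.6549019607843
side 179
side [ 0.08484875 -0.0647522 ] 284.2627450980392
strip n 147 cen [594.3303    49.504807] rect ((594.2996215820312, 50.022579193115234), (34.863792419433594, 23.51225471496582), 10.849979400634766)
L 228 [71, 68, 63, 58, 56, 54, 65, 100, 116, 109, 102, 78, 50, 31, 43, 43, 53, 63, 64, 64]
L 228 [120, 111, 110, 110, 103, 96, 99, 147, 157, 134, 107, 84, 48, 28, 30, 32, 29, 28, 29, 29]
L 232 [62, 58, 57, 58, 51, 30, 21, 53, 105, 117, 109, 99, 72, 34, 23, 37, 39, 48, 60, 61]
L 232 [109, 109, 111, 107, 94, 64, 41, 64, 113, 125, 116, 107, 76, 40, 26, 31, 34, 33, 30, 32]
R 218 [82, 62, 63, 63, 48, 44, 42, 64, 105, 140, 160, 182, 159, 103, 73, 73, 71, 72, 72, 75]
R 218 [42, 43, 41, 39, 37, 34, 33, 56, 85, 96, 105, 120, 116, 92, 80, 77, 77, 80, 76, 79]
R 222 [67, 64, 54, 25, 16, 6, 14, 33, 72, 88, 97, 133, 152, 126, 80, 69, 68, 73, 72, 73]
R 222 [23, 32, 28, 31, 32, 24, 22, 40, 76, 94, 101, 109, 124, 111, 81, 73, 74, 77, 77, 79]
```

Both ends are seated, since contact at 0.0775 matches the prediction. The hook profiles match the start pictures and the label is at 11°. Handing in.

```bash
python3 -c "
from plant import ticket
print(ticket.hand_in())"
```

```text
the job is handed in; nothing more can be done
None
```

The job is handed in at about 39 s: the label measures within about 2° of the tray's front, both bar ends are down on their ledges with the hooks back at their starting position in the images, and the arm is clear; the judge's result was not shown.

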